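# Lock a bottle on the shaker with the cam-lever rod clamp

## Task

Secure the stain bottle that stands loose on the shaker's platform: push the rod by its end knob until the rubber pad has slid the bottle fully home between the two rollers of the end stop and holds it there snugly, then, with the knob let go and the bottle still snug, flip the cam lever over its dead centre and down to its stop so that the rod is locked. Be gentle: do not squeeze the bottle hard, keep the bottle upright and leave the other things on the bench where they are.

Things in the scene. Friction and masses are not known exactly. Their poses are not given: they have to be found in the camera images.
- shaker: Fixed laboratory shaker, white housing, black-matted platform 156 x 260 mm, mat 60 mm above the bench. Origin: centre of its underside; z up. Its own +y runs along the clamp rod, from the knob towards the end stop; its own -x side is the front with the control panel. The rod's axis lies at x = 0, z = 86 mm in its frame.
- slots (a point): Middle of the platform between its two slots, fixed to the shaker at x 0, y 75, z 60 mm in its frame. The end stop is screwed down here: an aluminium bracket, 88 mm wide, 53 mm high, with two free-turning upright white rollers (16 mm thick, 42 mm apart) that centre a bottle on the rod's axis. A bottle seated in it has its centre up to 6 mm before or behind this point: not measured, to be felt.
- push_rod (a joint): Slide of the steel clamp rod (14 mm thick) in m: 0 = drawn back, grows towards the end stop, at most 0.075. At 0 the pad's face stands at y = 4 mm in the shaker's frame. The open clamp leaves a light drag on the rod: about 5 N slides it, and it stays where it is left. With the lever locked it cannot be slid.
- knob (a point): Middle of the black round knob (32 mm thick, 24 mm long) at the rod's free end, on the rod's axis, 86 mm above the bench; moves with the rod. Its flat end face, 25 mm across, lies 11 mm behind this point (along the shaker's -y), with free space behind and above it. Axes as the shaker's.
- pad: Black square rubber pad, 36 x 36 x 10 mm, at the front end of the rod, facing the shaker's +y. Origin: centre of its face. Sprung: it gives way along the rod by 1 mm for each 4 N, at most 6 mm. When the knob is let go slowly, the rod's drag keeps up to about 5 N of the squeeze on the bottle; any more springs back.
- bottle_mid (a point): Centre (half-way up) of the dark stain bottle, round, 44 mm in diameter up to 80 mm, 94 mm high with its cap, about 0.13 kg; stands loose on the mat between pad and end stop, up to 7 mm beside the rod's axis. It takes a squeeze of 18 N from the pad at most.
- lever (a joint): Angle of the cam lever on the clamp block, rad: 0 = open, upright, leaning 10 degrees back (to the shaker's +x); grows as it swings over towards the shaker's -x (front) and down; 1.75 = locked, level, on its stop. Resists from 0.3 on, most at 0.75 (0.4 N m: about 7 N at the grip), and springs back if let go; dead centre at 1.40, then it snaps down by itself and stays.
- lever_grip (a point): Middle of the lever's black plastic grip (16 mm wide along the shaker's y, 9 mm thick, from 31 to 84 mm from the pin); moves with the lever in an arc of radius 58 mm about the pin: straight in front of the pin and 4 mm above it when locked, about 184 mm above the bench when open.
- lever_pin (a point): Axis of the lever's pin, which runs along the shaker's y; fixed to the shaker at x 0, y -40, z 127 mm in its frame. It sits in two ears (to z 135 mm) on the aluminium clamp block (46 mm in x, y from -60 to -20 mm, top at z 112 mm) through which the rod slides.
- dropper_mid (a point): Centre of a small brown dropper bottle (26 mm thick, 86 mm high) standing in front of the shaker: a bystander, to be left alone.
- marker: Marker pen, 131 mm long, 15 mm thick, lying in front of the shaker: a bystander, to be left alone.
- cup_mid (a point): Centre of a specimen cup (49 mm thick, 60 mm high) standing on the bench behind the shaker: a bystander, to be left alone.
Not all that is in view belongs to the job. Of the things like the part that bears bottle_mid, leave any that is pink or yellow; of the rest the larger one is meant.

How it is judged:
On the way, in this order (a step that is already met when the one before it is completed fails the run):
1. with the lever still open, the pad holds the bottle snugly between the rollers of the end stop (more than 2 N, bottle at rest and within 4 mm of the rod's axis) (contact force between pad and bottle above 2 N and linear speed of bottle below 0.005 m/s and value of joint lever below 0.6 rad and x of bottle_mid in the frame of shaker between -0.004 and 0.004 m), for 0.3 s.
2. the lever is over its dead centre and down, the bottle still snug (value of joint lever above 1.62 rad and contact force between pad and bottle above 2 N), for 0.2 s.
At the end, for the whole second after the job is handed in: The lever lies locked, past its dead centre (joint over 1.62 rad); the pad still presses the bottle into the rollers of the end stop with more than 2 N; the bottle stands upright (within 0.08 rad), at rest, within 4 mm of the rod's axis (all of step 2 and angle between bottle_mid's own z axis and vertical below 0.08 rad and x of bottle_mid in the frame of shaker between -0.004 and 0.004 m and linear speed of bottle below 0.01 m/s); the robot touches nothing.
It fails at once if the bottle is squeezed with more than 18 N (contact force between pad and bottle above 18 N).
It fails at once if the bottle is tipped (angle between bottle_mid's own z axis and vertical above 0.25 rad).
It fails at once if the dropper bottle, the marker or the cup is pushed away by more than 30 mm (distance of any of dropper_mid, marker, cup_mid from where it was at the start of the episode above 0.03 m).
It also fails if it takes over 43 s, if anything falls off the work surface, if the arm or the gripper's body presses on something with over 40 N, if the wrist force passes 120 N, or if a joint passes its speed limit or range.

## Robot

A 6-joint arm with a two-finger parallel gripper is mounted at the origin on a cart in front of the work surface, level with it; the furniture and walls round the work are solid. World frame = base frame: x ahead of the robot, y to its left, z up, the work surface at z = 0. Lengths are in m, angles in rad, forces in N, time in s.
With the tool pointing down it reaches from about 0.35 to 0.775 m from the base axis. Payload 5.5 kg.
Tool frame: the origin (TCP) lies on the centre line of the jaws, within the pads' length; the fingertips stand 17 mm ahead of it and the grasp point (between the pads) lies 2 mm behind it; z points along the fingers, y is the direction in which the jaws open and shut (so a half turn about z gives the same grasp; the last joint's range is limited). The gripper opens to 85 mm and grips with 20 to 120 N. Pads are 22 mm wide; open, the fingers measure 114 mm over their backs; the gripper's body (76 mm by 85 mm) begins 54 mm behind the grasp point. The pads swing forward as they close: fully open they stand 13 mm farther back than shut.
Start: joints at [1.1, 0.313, 0.046, 1.304, 0, 1.431], TCP at [0.187, 0.544, 0.248] pointing down, gripper open.
Joint ranges: [-2.76, 2.76], [-0.86, 1.69], [-1.03, 1.26], [-2.2, 2.34], [-1.47, 1.5], [-3.14, 3.14]. Speed limits (rad/s): [2.57, 2.57, 3.14, 3.14, 3.14, 3.14].

## Interface

Orientations are given as a unit quaternion [w, x, y, z].
In Python, from workcell import env gives the robot as it stands.
- The arm moves only by the tool servo_tool, never from a script. Its argument "increments" is a list of rows, each an object of numbers: "claw": the closure, from 0 (fully open) to 1 (shut); "x", "y", "z": the shift along the world's x, y, z in units of 25 mm (1.0 is 25 mm); "ax", "ay", "az": the turn, a rotation vector about the world's x, y, z in units of 8 degrees (1.0 is 8 degrees). A call has 1 to 5 rows; each row shifts and turns the commanded pose from where the row before left it; what a row does not reach is not made up. A row lasts 1/10 s, in which the tool goes at most 50 mm and 8.59 degrees, less where a joint would pass 70% of its speed; a pose out of reach is approached as far as the arm can. A call is refused whole if a number of a shift passes 1 or a number of a turn 1, either way. A call with a gripper value outside its range is refused whole. The fingers move at their own pace and stop on an object; "newtons" is the grip in N (left out, the last holds). Time passes only in rows, so rows that do not move let the fingers close. It gives the time, the measured TCP pose, the force and the opening at its end, in the units of the state.
- env.get_state(): the state, without advancing time (a new reading comes with each control period).
- env.read_camera(name): name is "scene" or "top" or "wrist"; returns the picture (400x640x3 uint8, red, green, blue); there is no depth.
- env.calibration(name): a dict with "K" (3x3 intrinsics, pixels), "world_to_cam" (4x4, takes a point from world to camera coordinates). Camera axes: x right, y down, z forward; pixel columns grow to the right and rows downward; lengths in m; the calibration is good to about 2 mm. A picture is of the moment at which its call begins: read the wrist's pose just before it. calibration takes no time and is no camera call; for the wrist camera it gives the pose at the moment of the call.
- env.hand_in(): hands the job in, once; it reports no verdict.
The state is a dict: "clock": time; "joint_pos": joint angles; "qvel": joint speeds; "tau": joint torques, N m; "tcp_pos": TCP position; "orientation": TCP orientation; "wrist_force": force on the tool from outside, world axes, zero at the start; "ft_torque": the same for the moment, N m; "finger_gap": finger opening in m.
Only numpy, scipy, OpenCV 4.12 (cv2) and the standard library are available. Lean on these libraries where they do the work, as an engineer would, in place of code of your own. Each camera call takes 0.05 s, during which the arm holds its last target.

## Working session

There is one attempt and no reset: what is moved stays moved. The work goes in short steps, Python scripts to look and compute and a tool call to move; the robot and the scene stay as the last step left them, time stands still between calls to the robot, and variables do not carry over. Pictures are saved under pics/ and viewed, and the job is handed in when it is done.

Besides the shell and the picture viewer there is one more tool, called after "Call:" by a JSON object that holds its "fn" and its "kwargs". servo_tool: Moves the arm, as the interface text tells. Its arguments: {"type":"object","properties":{"increments":{"type":"array"},"newtons":{"type":"number"}},"required":["increments"]}

```bash
ls; mkdir -p pics
python3 - <<'E'
from workcell import env
import cv2
s=env.get_state();print(s)
for n in ("scene","top","wrist"):
    c=env.calibration(n);print(n,c)
    cv2.imwrite(f"pics/{n}0.png",env.read_camera(n)[:,:,::-1])
E
```

```text
pics
{'clock': 0.0, 'joint_pos': array([ 1.10040994e+00,  3.13983691e-01,  4.49553203e-02,  1.30362235e+00,
       -1.17177064e-05,  1.43119661e+00]), 'qvel': array([-0.00163271, -0.00017318,  0.00016878, -0.00031092,  0.00073509,
       -0.00027976]), 'tau': array([ 2.37624969e-03, -4.80625284e+01,  2.98530686e+01,  1.94114487e-02,
        6.79765662e-05, -1.10395149e-05]), 'tcp_pos': array([0.18653516, 0.54337193, 0.2474087 ]), 'orientation': array([-2.72836218e-04,  1.64640235e-01,  9.86353250e-01, -8.86164968e-04]), 'wrist_force': array([0.08054391, 0.86777037, 0.08922247]), 'ft_torque': array([-0.03890722,  0.03325964, -0.02218519]), 'finger_gap': 0.08513712993039994}
scene {'K': array([[442.06165078,   0.        , 321.30716617],
       [  0.        , 442.06165078, 198.26152362],
       [  0.        ,   0.        ,   1.        ]]), 'world_to_cam': array([[ 0.55389108, -0.83249166, -0.01273997, -0.30857431],
       [-0.43496325, -0.27628376, -0.85701474,  0.33739253],
       [ 0.70993778,  0.48023424, -0.51513438,  0.53994184],
       [ 0.        ,  0.        ,  0.        ,  1.  
[... 262 characters left out ...]
0.98027389,  0.02305981, -0.19629403,  0.55407944],
       [ 0.19586504, -0.01960646, -0.98043484,  0.8776013 ],
       [ 0.        ,  0.        ,  0.        ,  1.        ]])}
wrist {'K': array([[318.59508629,   0.        , 315.39240958],
       [  0.        , 318.59508629, 198.97187077],
       [  0.        ,   0.        ,   1.        ]]), 'world_to_cam': array([[ 3.25032248e-01,  9.45702562e-01, -8.37906585e-04,
        -5.75155256e-01],
       [ 8.99276276e-01, -3.08801373e-01,  3.09748110e-01,
        -4.11930017e-02],
       [ 2.92670835e-01, -1.01431634e-01, -9.50818282e-01,
         3.80526630e-01],
       [ 0.00000000e+00,  0.00000000e+00,  0.00000000e+00,
         1.00000000e+00]])}
```

View pics/scene0.png

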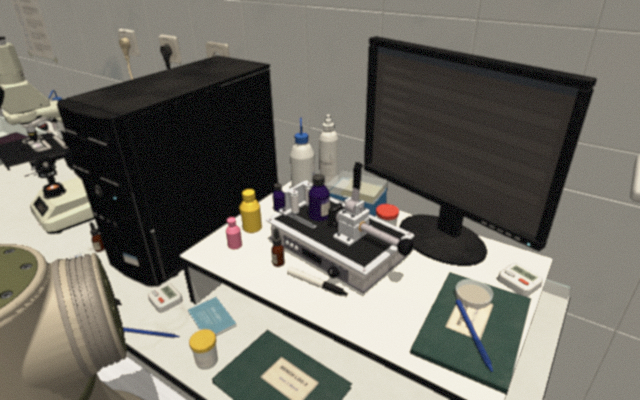

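View pics/top0.png

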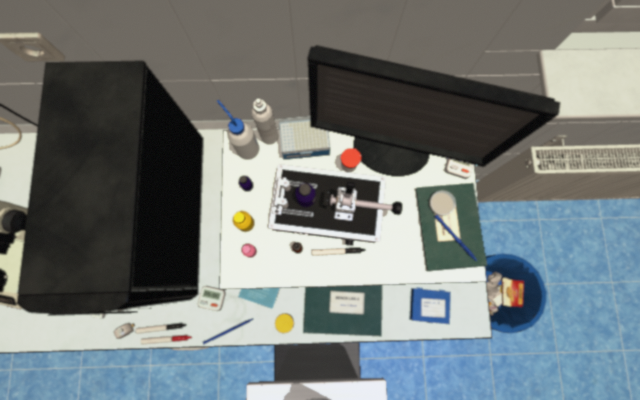

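View pics/wrist0.png

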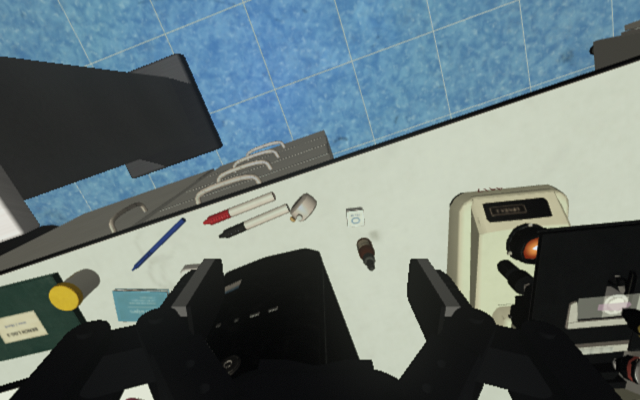

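Run:
```python
import cv2
t=cv2.imread("pics/top0.png")[140:270,215:425];cv2.imwrite("pics/topz.png",cv2.resize(t,None,fx=3.8,fy=3.8,interpolation=cv2.INTER_CUBIC))
t=cv2.imread("pics/scene0.png")[150:310,220:430];cv2.imwrite("pics/scenez.png",cv2.resize(t,None,fx=3.7,fy=3.7,interpolation=cv2.INTER_CUBIC))
```

```text
(no output)
```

View pics/topz.png

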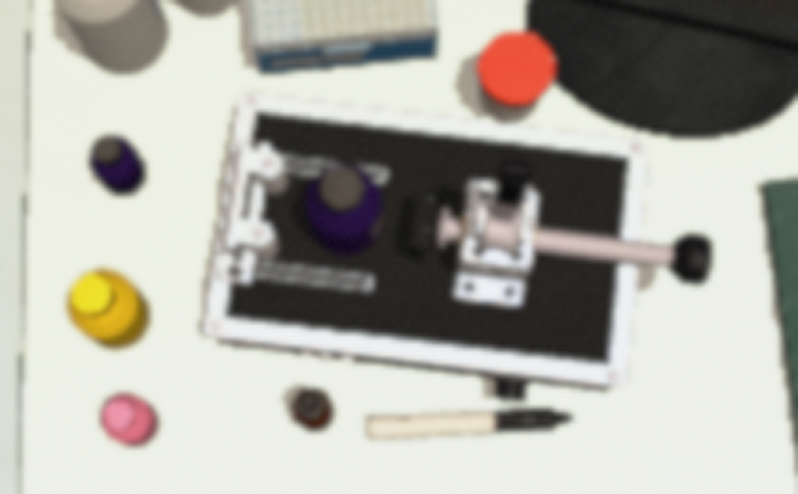

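View pics/scenez.png

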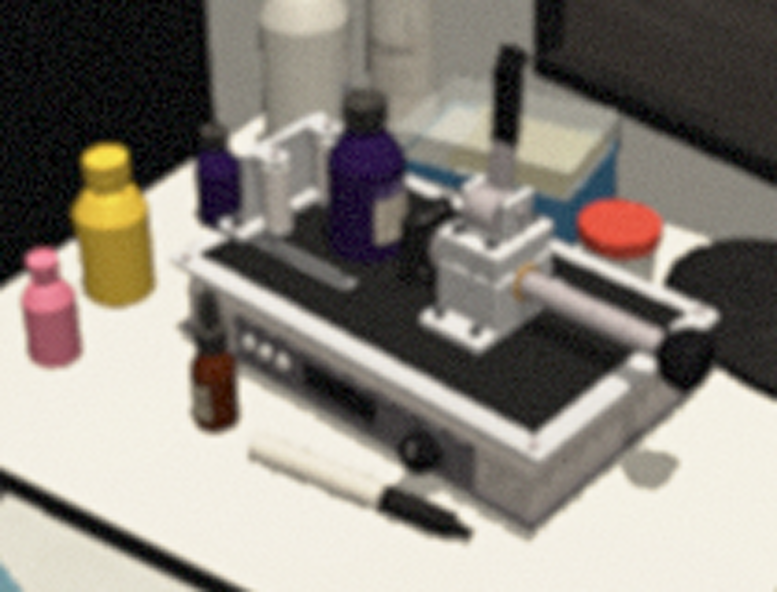

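```bash
cat > h.py <<'E'
import numpy as np, cv2
from workcell import env
def ray(n,uv,c=None):
    c=c or env.calibration(n); T=c["world_to_cam"]; R=T[:3,:3]; o=-R.T@T[:3,3]
    d=R.T@np.linalg.inv(c["K"])@np.array([uv[0],uv[1],1.]); return o,d/np.linalg.norm(d)
def onz(n,uv,z,c=None):
    o,d=ray(n,uv,c); return o+d*(z-o[2])/d[2]
def proj(n,p,c=None):
    c=c or env.calibration(n); T=c["world_to_cam"]; q=T[:3,:3]@np.asarray(p)+T[:3,3]; q=c["K"]@q; return q[:2]/q[2]
E
python3 - <<'E'
from h import *
f=lambda u,v:(215+(u+.5)/3.8-.5,140+(v+.5)/3.8-.5)
C=[onz("top",f(*p),.06) for p in [(257,113),(630,157),(608,361),(228,316)]]
for c in C:print(c.round(4))
print([np.linalg.norm(C[i]-C[(i+1)%4]).round(4) for i in range(4)], np.mean(C,0))
for a,b in((1,0),(2,3)):
    d=C[a]-C[b];print(np.degrees(np.arctan2(-d[0],-d[1])))
O=[onz("top",f(*p),.06) for p in [(246,97),(642,146),(617,385),(205,335)]]
for c in O:print(c.round(4))
print([np.linalg.norm(O[i]-O[(i+1)%4]).round(4) for i in range(4)], np.mean(O,0))
print("knob",onz("top",f(691,259),.086))
print("bottle cap",onz("top",f(342,188),.06+.094), onz("top",f(365,212),.06+.08-.005))
E
```

```text
[0.6374 0.0689 0.06  ]
[ 0.6038 -0.1631  0.06  ]
[ 0.4766 -0.1427  0.06  ]
[0.5097 0.0873 0.06  ]
[np.float64(0.2344), np.float64(0.1288), np.float64(0.2323), np.float64(0.129)] [ 0.55687225 -0.03739432  0.06      ]
8.246404261564868
8.20431981689155
[0.648  0.0757 0.06  ]
[ 0.6107 -0.171   0.06  ]
[ 0.4619 -0.1473  0.06  ]
[0.4984 0.1013 0.06  ]
[np.float64(0.2494), np.float64(0.1507), np.float64(0.2513), np.float64(0.1517)] [ 0.55473796 -0.03535258  0.06      ]
knob [ 0.5334769  -0.19165304  0.086     ]
bottle cap [0.56562018 0.01431701 0.154     ] [0.55589804 0.00202276 0.135     ]
```

Run:
```python
from h import *
for p in [(150,283),(283,190),(275,145)]: print(p,onz("scene",p,0).round(3))
for p in [(200,300),(204,140)]: print(p,onz("top",p,0).round(3))
print("monitor base",onz("top",(390,172),0), "cup",onz("top",(349,158),.06))
# top of monitor left corner triangulate
def tri(a,b):
    o1,d1=ray("scene",a);o2,d2=ray("top",b)
    A=np.stack([d1,-d2],1);s=np.linalg.lstsq(A,o2-o1,rcond=None)[0];return (o1+d1*s[0]).round(3),(o2+d2*s[1]).round(3)
print("mon TL",tri((370,40),(316,48)),"mon TR",tri((587,78),(556,102)))
print("mon BL",tri((367,180),(312,86)))
print("tower",tri((270,65),(140,63)),tri((110,125),(28,300)))
sc=(511/3.7+220,50/3.7+150);tp=(517/3.8+215,160/3.8+140);print("lever tip",tri(sc,tp))
sc=(686/3.7+220,357/3.7+150);tp=(691/3.8+215,259/3.8+140);print("knob",tri(sc,tp))
c=env.calibration("wrist")["world_to_cam"];print("wristcam",-c[:3,:3].T@c[:3,3])
```

```text
(150, 283) [0.278 0.203 0.   ]
(283, 190) [0.692 0.208 0.   ]
(275, 145) [0.901 0.401 0.   ]
(200, 300) [0.339 0.27  0.   ]
(204, 140) [0.737 0.273 0.   ]
monitor base [ 0.64199628 -0.19910606  0.        ] cup [ 0.6621094  -0.09083504  0.06      ]
mon TL (array([ 0.737, -0.001,  0.382]), array([ 0.745, -0.014,  0.387])) mon TR (array([ 0.642, -0.389,  0.387]), array([ 0.642, -0.392,  0.389]))
mon BL (array([0.83 , 0.04 , 0.015]), array([ 0.865, -0.006,  0.033]))
tower (array([0.796, 0.309, 0.28 ]), array([0.788, 0.318, 0.28 ])) (array([0.419, 0.443, 0.219]), array([0.355, 0.493, 0.256]))
lever tip (array([ 0.564, -0.078,  0.205]), array([ 0.565, -0.079,  0.206]))
knob (array([ 0.534, -0.195,  0.086]), array([ 0.533, -0.193,  0.085]))
wristcam [0.11263737 0.56983943 0.37420137]
```

Call:
{"fn": "servo_tool", "kwargs": {"increments": [{"y":-1,"z":1,"claw":1,"az":0.27},{"y":-1,"z":1,"claw":1,"az":0.27},{"y":-1,"z":1,"claw":1,"az":0.27},{"y":-1,"z":1,"claw":1,"az":0.27},{"x":0.3,"y":-1,"claw":1,"az":0.26}], "newtons": 60}}

```text
schema error: expected keys claw, x, y, z, ax, ay, az
```

Call:
{"fn": "servo_tool", "kwargs": {"increments": [{"x":0.4,"y":-1,"claw":1},{"x":0.4,"y":-1,"claw":1},{"x":0.4,"y":-1,"claw":1},{"x":0.4,"y":-1,"claw":1},{"x":0.4,"y":-1,"claw":1}]}}

```text
schema error: expected keys claw, x, y, z, ax, ay, az
```

Call:
{"fn": "servo_tool", "kwargs": {"increments": [{"x":0.4,"y":-1,"claw":1},{"x":0.4,"y":-1,"claw":1},{"x":0.4,"y":-1,"claw":1},{"x":0.4,"y":-1,"claw":1},{"x":0.4,"y":-1,"claw":1}]}}

```text
schema error: expected keys claw, x, y, z, ax, ay, az
```

Call:
{"fn": "servo_tool", "kwargs": {"increments": [{"x":0.6,"y":-1,"claw":1},{"x":0.6,"y":-1,"claw":1},{"x":0.6,"y":-1,"claw":1},{"x":0.6,"y":-1,"claw":1},{"x":0.6,"y":-1,"claw":1}]}}

```text
schema error: expected keys claw, x, y, z, ax, ay, az
```

All keys are required in every row.

Call:
{"fn": "servo_tool", "kwargs": {"increments": [{"x":0,"y":-1,"z":1,"claw":1,"ax":0,"ay":0,"az":0.27},{"x":0,"y":-1,"z":1,"claw":1,"ax":0,"ay":0,"az":0.27},{"x":0,"y":-1,"z":1,"claw":1,"ax":0,"ay":0,"az":0.27},{"x":0,"y":-1,"z":1,"claw":1,"ax":0,"ay":0,"az":0.27},{"x":0.3,"y":-1,"z":0,"claw":1,"ax":0,"ay":0,"az":0.26}], "newtons": 60}}

```text
clock: 0.65
tcp_pos: [0.1944, 0.4188, 0.3516]
orientation: [0.001, 0.07, 0.998, 0.002]
wrist_force: [-0.1, -0.2, -0.8]
finger_gap: 0.0123
```

Call:
{"fn": "servo_tool", "kwargs": {"increments": [{"x":0.4,"y":-1,"z":0,"claw":1,"ax":0,"ay":0,"az":0},{"x":0.4,"y":-1,"z":0,"claw":1,"ax":0,"ay":0,"az":0},{"x":0.4,"y":-1,"z":0,"claw":1,"ax":0,"ay":0,"az":0},{"x":0.4,"y":-1,"z":0,"claw":1,"ax":0,"ay":0,"az":0},{"x":0.4,"y":-1,"z":0,"claw":1,"ax":0,"ay":0,"az":0}]}}

```text
clock: 1.15
tcp_pos: [0.2443, 0.2927, 0.3482]
orientation: [-0.0, 0.072, 0.997, -0.0]
wrist_force: [0.9, -0.0, 0.8]
finger_gap: -0.0001
```

Call:
{"fn": "servo_tool", "kwargs": {"increments": [{"x":0.4,"y":-1,"z":0,"claw":1,"ax":0,"ay":0,"az":0},{"x":0.4,"y":-1,"z":0,"claw":1,"ax":0,"ay":0,"az":0},{"x":0.4,"y":-1,"z":0,"claw":1,"ax":0,"ay":0,"az":0},{"x":0.4,"y":-1,"z":0,"claw":1,"ax":0,"ay":0,"az":0},{"x":0.4,"y":-1,"z":0,"claw":1,"ax":0,"ay":0,"az":0}]}}

```text
clock: 1.65
tcp_pos: [0.2943, 0.1678, 0.3482]
orientation: [-0.0, 0.072, 0.997, 0.0]
wrist_force: [0.8, -0.5, -0.3]
finger_gap: -0.0002
```

Call:
{"fn": "servo_tool", "kwargs": {"increments": [{"x":0.6,"y":-1,"z":0,"claw":1,"ax":0,"ay":0,"az":0},{"x":0.6,"y":-1,"z":0,"claw":1,"ax":0,"ay":0,"az":0},{"x":0.6,"y":-1,"z":0,"claw":1,"ax":0,"ay":0,"az":0},{"x":0.6,"y":-1,"z":0,"claw":1,"ax":0,"ay":0,"az":0},{"x":0.6,"y":-1,"z":0,"claw":1,"ax":0,"ay":0,"az":0}]}}

```text
clock: 2.15
tcp_pos: [0.3696, 0.0427, 0.3482]
orientation: [-0.0, 0.072, 0.997, 0.0]
wrist_force: [-0.3, 0.3, -0.1]
finger_gap: 0.0
```

Call:
{"fn": "servo_tool", "kwargs": {"increments": [{"x":0.9,"y":-1,"z":0,"claw":1,"ax":0,"ay":0,"az":0},{"x":0.9,"y":-1,"z":0,"claw":1,"ax":0,"ay":0,"az":0},{"x":0.9,"y":-1,"z":0,"claw":1,"ax":0,"ay":0,"az":0},{"x":0.9,"y":-1,"z":0,"claw":1,"ax":0,"ay":0,"az":0},{"x":0,"y":0,"z":0,"claw":1,"ax":0,"ay":0,"az":0}]}}

```text
clock: 2.65
tcp_pos: [0.4614, -0.0589, 0.347]
orientation: [-0.0, 0.073, 0.997, -0.0]
wrist_force: [-0.6, 0.3, -0.5]
finger_gap: -0.0001
```

Run:
```python
from h import *
import pickle
c=env.calibration("wrist");im=env.read_camera("wrist");pickle.dump((c,im),open("w1.pkl","wb"))
cv2.imwrite("pics/w1.png",im[:,:,::-1]);print(env.get_state()["tcp_pos"],env.get_state()["clock"])
```

```text
[ 0.4599387  -0.05740888  0.34730152] 2.7
```

View pics/w1.png

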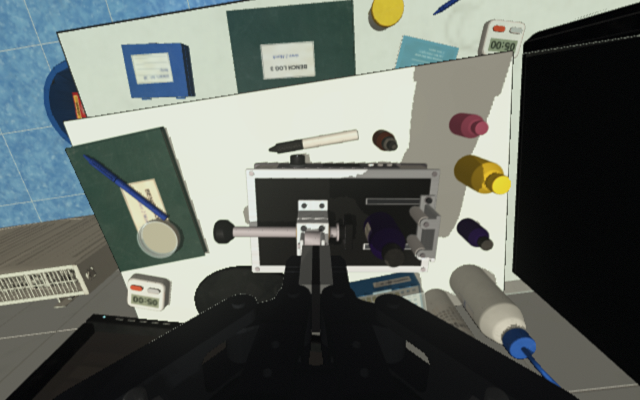

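Run:
```python
import pickle,cv2
c,im=pickle.load(open("w1.pkl","rb"))
cv2.imwrite("pics/w1z.png",cv2.resize(im[145:285,205:450,::-1],None,fx=3.2,fy=3.2,interpolation=cv2.INTER_CUBIC))
```

```text
(no output)
```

View pics/w1z.png

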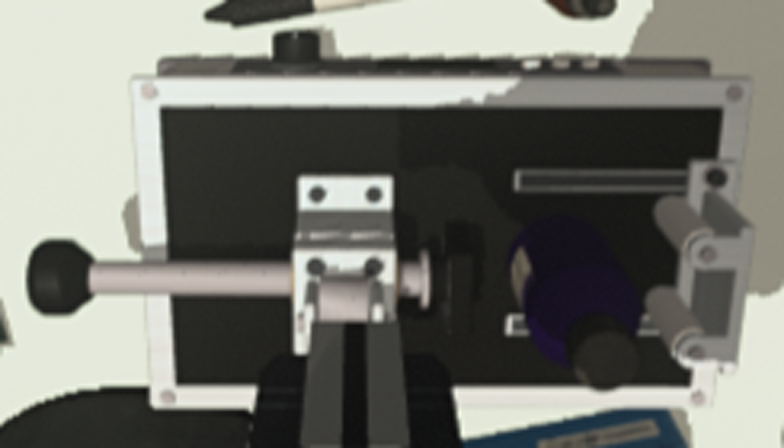

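Run:
```python
from h import *
import pickle
c,im=pickle.load(open("w1.pkl","rb"))
f=lambda u,v:(205+(u+.5)/3.2-.5,145+(v+.5)/3.2-.5)
O=np.array([onz("wrist",f(*p),.06,c) for p in [(132,77),(752,77),(714,405),(153,408)]])
print(O.round(4)); print([np.linalg.norm(O[i]-O[(i+1)%4]).round(4) for i in range(4)], O.mean(0))
for a,b in((0,1),(3,2)):
    d=O[b]-O[a];print(np.degrees(np.arctan2(d[0],d[1])))
S=[onz("wrist",f(*p),.06,c) for p in [(149,91),(735,92),(699,397),(167,397)]];print("screws",np.mean(S,0))
O=O.mean(0); yw=np.radians(8.2); ex=np.array([np.cos(yw),-np.sin(yw)]);ey=np.array([np.sin(yw),np.cos(yw)])
def sh(p): d=p[:2]-O[:2]; return (d@ex).round(4),(d@ey).round(4)
for n,p,z in(("knob",(60,277),.086),("face",(29,277),.086),("cap",(606,354),.154),("bottle base left",(510,255),.06),("pad face",(478,277),.086),("lever pin",(345,295),.127)):
    q=onz("wrist",f(*p),z,c);print(n,q.round(4),sh(q))
# cap triangulated with top
o1,d1=ray("wrist",f(606,354),c);o2,d2=ray("top",(215+342/3.8,140+188/3.8))
s=np.linalg.lstsq(np.stack([d1,-d2],1),o2-o1,rcond=None)[0];q=o1+d1*s[0];print("cap tri",q,o2+d2*s[1],sh(q))
```

```text
[[ 0.462  -0.1513  0.06  ]
 [ 0.4997  0.1026  0.06  ]
 [ 0.6523  0.0811  0.06  ]
 [ 0.6159 -0.1749  0.06  ]]
[np.float64(0.2566), np.float64(0.1542), np.float64(0.2585), np.float64(0.1557)] [ 0.55748191 -0.03563739  0.06      ]
8.435175684232622
8.0908098746353
screws [ 0.55806366 -0.0357746   0.06      ]
knob [ 0.5354 -0.1921  0.086 ] (np.float64(0.0004), np.float64(-0.1581))
face [ 0.5335 -0.2048  0.086 ] (np.float64(0.0004), np.float64(-0.1709))
cap [0.5654 0.0154 0.154 ] (np.float64(0.0006), np.float64(0.0517))
bottle base left [ 0.5642 -0.0045  0.06  ] (np.float64(0.0022), np.float64(0.0318))
pad face [ 0.5607 -0.0212  0.086 ] (np.float64(0.0011), np.float64(0.0148))
lever pin [ 0.542  -0.0736  0.127 ] (np.float64(-0.0099), np.float64(-0.0398))
cap tri [0.56323022 0.01466543 0.15787882] [0.56385394 0.01345936 0.15799827] (np.float64(-0.0015), np.float64(0.0506))
```

Call:
{"fn": "servo_tool", "kwargs": {"increments": [{"x":0.33,"y":-0.94,"z":-0.2,"claw":1,"ax":0,"ay":0,"az":0},{"x":0.33,"y":-0.94,"z":-0.2,"claw":1,"ax":0,"ay":0,"az":0},{"x":0.33,"y":-0.94,"z":-0.2,"claw":1,"ax":0,"ay":0,"az":0},{"x":0.33,"y":-0.94,"z":-0.2,"claw":1,"ax":0,"ay":0,"az":0},{"x":0.33,"y":-0.94,"z":-0.2,"claw":1,"ax":0,"ay":0,"az":0}]}}

```text
clock: 3.2
tcp_pos: [0.5001, -0.1733, 0.3234]
orientation: [-0.0, 0.071, 0.997, 0.0]
wrist_force: [0.2, 1.4, 0.1]
finger_gap: 0.0005
```

Call:
{"fn": "servo_tool", "kwargs": {"increments": [{"x":0.33,"y":-0.94,"z":-0.8,"claw":1,"ax":0,"ay":0,"az":0},{"x":0.33,"y":-0.94,"z":-0.8,"claw":1,"ax":0,"ay":0,"az":0},{"x":0.33,"y":-0.94,"z":-0.8,"claw":1,"ax":0,"ay":0,"az":0},{"x":0,"y":0,"z":-1,"claw":1,"ax":0,"ay":0,"az":0},{"x":0,"y":0,"z":-1,"claw":1,"ax":0,"ay":0,"az":0}]}}

```text
clock: 3.7
tcp_pos: [0.525, -0.2438, 0.2124]
orientation: [-0.0, 0.072, 0.997, 0.0]
wrist_force: [-0.5, 0.4, -0.0]
finger_gap: -0.0002
```

Call:
{"fn": "servo_tool", "kwargs": {"increments": [{"x":0,"y":0,"z":-1,"claw":1,"ax":0,"ay":0,"az":0},{"x":0,"y":0,"z":-1,"claw":1,"ax":0,"ay":0,"az":0},{"x":0,"y":0,"z":-1,"claw":1,"ax":0,"ay":0,"az":0},{"x":0,"y":0,"z":-1,"claw":1,"ax":0,"ay":0,"az":0},{"x":0,"y":0,"z":-0.9,"claw":1,"ax":0,"ay":0,"az":0}]}}

```text
clock: 4.2
tcp_pos: [0.5246, -0.2426, 0.0899]
orientation: [-0.0, 0.071, 0.997, 0.0]
wrist_force: [-0.2, -0.4, 0.2]
finger_gap: 0.0002
```

Call:
{"fn": "servo_tool", "kwargs": {"increments": [{"x":0.13,"y":0.3,"z":-0.08,"claw":1,"ax":0,"ay":0,"az":0},{"x":0.043,"y":0.3,"z":0,"claw":1,"ax":0,"ay":0,"az":0},{"x":0.02,"y":0.15,"z":0,"claw":1,"ax":0,"ay":0,"az":0},{"x":0.02,"y":0.15,"z":0,"claw":1,"ax":0,"ay":0,"az":0},{"x":0.02,"y":0.15,"z":0,"claw":1,"ax":0,"ay":0,"az":0}]}}

```text
clock: 4.7
tcp_pos: [0.5319, -0.2177, 0.0901]
orientation: [0.001, 0.072, 0.997, -0.0]
wrist_force: [-0.1, -0.1, -0.7]
finger_gap: 0.0002
```

Call:
{"fn": "servo_tool", "kwargs": {"increments": [{"x":0.02,"y":0.15,"z":0,"claw":1,"ax":0,"ay":0,"az":0},{"x":0.02,"y":0.15,"z":0,"claw":1,"ax":0,"ay":0,"az":0},{"x":0.02,"y":0.15,"z":0,"claw":1,"ax":0,"ay":0,"az":0}]}}

```text
clock: 5.0
tcp_pos: [0.5332, -0.2082, 0.09]
orientation: [0.001, 0.072, 0.997, -0.002]
wrist_force: [-1.1, -4.8, 3.7]
finger_gap: -0.0003
```

Call:
{"fn": "servo_tool", "kwargs": {"increments": [{"x":0.023,"y":0.16,"z":0,"claw":1,"ax":0,"ay":0,"az":0},{"x":0.023,"y":0.16,"z":0,"claw":1,"ax":0,"ay":0,"az":0},{"x":0.023,"y":0.16,"z":0,"claw":1,"ax":0,"ay":0,"az":0},{"x":0.023,"y":0.16,"z":0,"claw":1,"ax":0,"ay":0,"az":0}]}}

```text
clock: 5.4
tcp_pos: [0.5356, -0.1925, 0.09]
orientation: [0.001, 0.073, 0.997, -0.002]
wrist_force: [-2.2, -5.4, 2.6]
finger_gap: 0.0001
```

Run:
```python
from h import *
print(env.get_state()["tcp_pos"],env.get_state()["wrist_force"])
im=env.read_camera("scene");cv2.imwrite("pics/s1.png",cv2.resize(im[150:310,220:430,::-1],None,fx=3.7,fy=3.7,interpolation=cv2.INTER_CUBIC))
```

```text
[ 0.53561344 -0.19246882  0.08997816] [-2.21194442 -5.44786352  2.55970033]
```

View pics/s1.png

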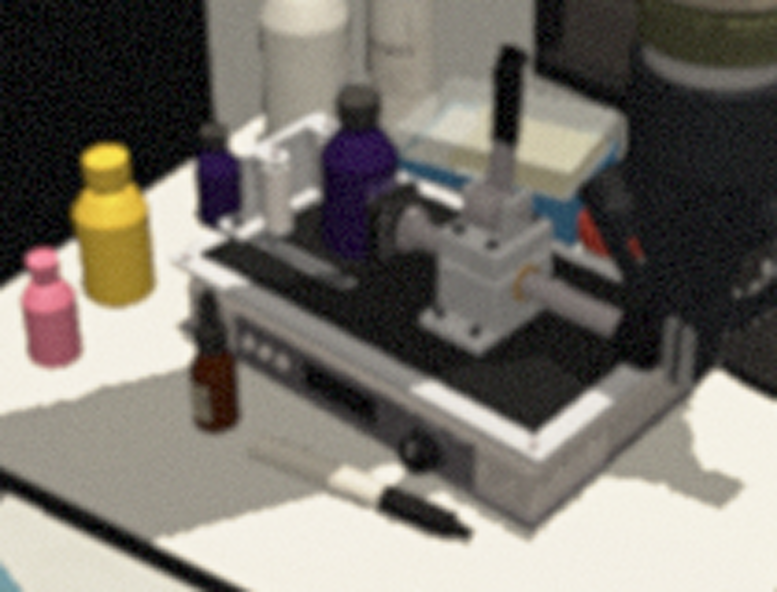

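Call:
{"fn": "servo_tool", "kwargs": {"increments": [{"x":0.014,"y":0.1,"z":0,"claw":1,"ax":0,"ay":0,"az":0},{"x":0.014,"y":0.1,"z":0,"claw":1,"ax":0,"ay":0,"az":0},{"x":0.014,"y":0.1,"z":0,"claw":1,"ax":0,"ay":0,"az":0},{"x":0.014,"y":0.1,"z":0,"claw":1,"ax":0,"ay":0,"az":0},{"x":0.014,"y":0.1,"z":0,"claw":1,"ax":0,"ay":0,"az":0}]}}

```text
clock: 5.95
tcp_pos: [0.5375, -0.1799, 0.09]
orientation: [0.001, 0.072, 0.997, -0.002]
wrist_force: [-1.3, -6.2, 3.4]
finger_gap: -0.0001
```

Call:
{"fn": "servo_tool", "kwargs": {"increments": [{"x":0.008,"y":0.06,"z":0,"claw":1,"ax":0,"ay":0,"az":0},{"x":0.008,"y":0.06,"z":0,"claw":1,"ax":0,"ay":0,"az":0}]}}

```text
clock: 6.15
tcp_pos: [0.5379, -0.1769, 0.0899]
orientation: [0.001, 0.072, 0.997, -0.002]
wrist_force: [-0.3, -5.9, 3.9]
finger_gap: -0.0003
```

Call:
{"fn": "servo_tool", "kwargs": {"increments": [{"x":0.008,"y":0.06,"z":0,"claw":1,"ax":0,"ay":0,"az":0},{"x":0.008,"y":0.06,"z":0,"claw":1,"ax":0,"ay":0,"az":0}]}}

```text
clock: 6.35
tcp_pos: [0.5384, -0.174, 0.09]
orientation: [0.001, 0.072, 0.997, -0.002]
wrist_force: [-1.2, -7.1, 3.3]
finger_gap: -0.0002
```

Call:
{"fn": "servo_tool", "kwargs": {"increments": [{"x":0.006,"y":0.04,"z":0,"claw":1,"ax":0,"ay":0,"az":0},{"x":0.006,"y":0.04,"z":0,"claw":1,"ax":0,"ay":0,"az":0}]}}

```text
clock: 6.55
tcp_pos: [0.5386, -0.1721, 0.09]
orientation: [0.001, 0.072, 0.997, -0.002]
wrist_force: [-1.0, -6.8, 3.7]
finger_gap: -0.0001
```

Run:
```python
from h import *
s=env.get_state();print(s["tcp_pos"],s["wrist_force"])
im=env.read_camera("top");cv2.imwrite("pics/t1.png",cv2.resize(im[140:270,215:425,::-1],None,fx=3.8,fy=3.8,interpolation=cv2.INTER_CUBIC))
s=env.get_state();print(s["tcp_pos"],s["wrist_force"])
```

```text
[ 0.53863863 -0.17211708  0.08995532] [-1.04149501 -6.81042897  3.66493646]
[ 0.53861879 -0.17199596  0.08994406] [-0.86163431 -6.25966102  3.17623644]
```

View pics/t1.png

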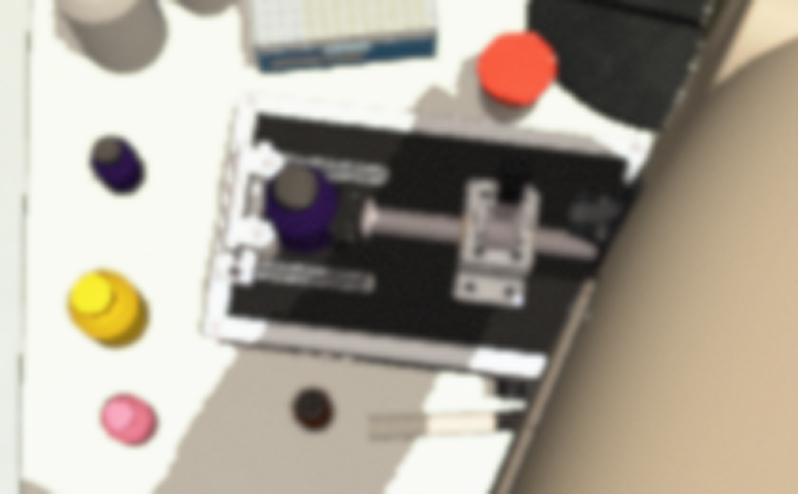

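Call:
{"fn": "servo_tool", "kwargs": {"increments": [{"x":0.003,"y":0.02,"z":0,"claw":1,"ax":0,"ay":0,"az":0},{"x":0.003,"y":0.02,"z":0,"claw":1,"ax":0,"ay":0,"az":0}]}}

```text
clock: 6.8
tcp_pos: [0.5387, -0.1716, 0.09]
orientation: [0.001, 0.073, 0.997, -0.002]
wrist_force: [-1.1, -9.3, 3.4]
finger_gap: -0.0001
```

Call:
{"fn": "servo_tool", "kwargs": {"increments": [{"x":0.003,"y":0.02,"z":0,"claw":1,"ax":0,"ay":0,"az":0},{"x":0.003,"y":0.02,"z":0,"claw":1,"ax":0,"ay":0,"az":0}]}}

```text
clock: 7.0
tcp_pos: [0.5388, -0.1711, 0.09]
orientation: [0.001, 0.073, 0.997, -0.003]
wrist_force: [-2.0, -9.4, 2.6]
finger_gap: 0.0
```

Call:
{"fn": "servo_tool", "kwargs": {"increments": [{"x":0.003,"y":0.02,"z":0,"claw":1,"ax":0,"ay":0,"az":0},{"x":0.003,"y":0.02,"z":0,"claw":1,"ax":0,"ay":0,"az":0}]}}

```text
clock: 7.2
tcp_pos: [0.5389, -0.1706, 0.09]
orientation: [0.001, 0.073, 0.997, -0.003]
wrist_force: [-2.2, -12.6, 3.2]
finger_gap: 0.0001
```

Call:
{"fn": "servo_tool", "kwargs": {"increments": [{"x":0.003,"y":0.02,"z":0,"claw":1,"ax":0,"ay":0,"az":0},{"x":0,"y":0,"z":0,"claw":1,"ax":0,"ay":0,"az":0},{"x":0,"y":0,"z":0,"claw":1,"ax":0,"ay":0,"az":0},{"x":0,"y":0,"z":0,"claw":1,"ax":0,"ay":0,"az":0}]}}

```text
clock: 7.6
tcp_pos: [0.5389, -0.1704, 0.09]
orientation: [0.001, 0.073, 0.997, -0.003]
wrist_force: [-2.4, -11.9, 2.9]
finger_gap: -0.0
```

Run:
```python
from h import *
s=env.get_state();print(s["tcp_pos"],s["wrist_force"])
im=env.read_camera("top");cv2.imwrite("pics/t2.png",cv2.resize(im[140:270,215:425,::-1],None,fx=3.8,fy=3.8,interpolation=cv2.INTER_CUBIC))
s=env.get_state();print(s["tcp_pos"],s["wrist_force"])
```

```text
[ 0.53890848 -0.17037861  0.09001919] [ -2.39749557 -11.92813026   2.94414407]
[ 0.53891945 -0.17038252  0.09003171] [ -2.98089789 -11.68751297   3.00889875]
```

View pics/t2.png

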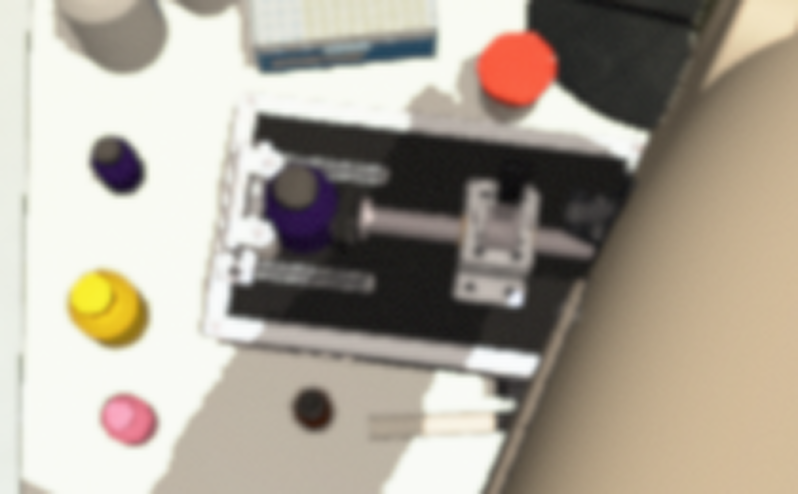

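```bash
cat >> h.py <<'E'
O=np.array([0.557,-0.0357]); yw=np.radians(8.2); ex=np.array([np.cos(yw),-np.sin(yw)]);ey=np.array([np.sin(yw),np.cos(yw)])
def sh(p): d=p[:2]-O; return ((d@ex)*1000).round(1),((d@ey)*1000).round(1)
E
python3 - <<'E'
from h import *
for p,z in (((342,188),.154),((296,187),.154),((264,161),.113),((256,232),.113)):
    print(p,sh(onz("top",(215+(p[0]+.5)/3.8-.5,140+(p[1]+.5)/3.8-.5),z)))
E
```

```text
(342, 188) (np.float64(1.4), np.float64(50.7))
(296, 187) (np.float64(-1.1), np.float64(76.1))
(264, 161) (np.float64(21.6), np.float64(100.4))
(256, 232) (np.float64(-21.0), np.float64(99.3))
```

Call:
{"fn": "servo_tool", "kwargs": {"increments": [{"x":0.002,"y":0.016,"z":0,"claw":1,"ax":0,"ay":0,"az":0},{"x":0.002,"y":0.016,"z":0,"claw":1,"ax":0,"ay":0,"az":0},{"x":0,"y":0,"z":0,"claw":1,"ax":0,"ay":0,"az":0},{"x":0,"y":0,"z":0,"claw":1,"ax":0,"ay":0,"az":0},{"x":0,"y":0,"z":0,"claw":1,"ax":0,"ay":0,"az":0}]}}

```text
clock: 8.15
tcp_pos: [0.539, -0.17, 0.09]
orientation: [0.001, 0.073, 0.997, -0.004]
wrist_force: [-2.4, -13.1, 2.6]
finger_gap: 0.0
```

Call:
{"fn": "servo_tool", "kwargs": {"increments": [{"x":-0.002,"y":-0.016,"z":0,"claw":1,"ax":0,"ay":0,"az":0},{"x":-0.002,"y":-0.016,"z":0,"claw":1,"ax":0,"ay":0,"az":0},{"x":-0.002,"y":-0.016,"z":0,"claw":1,"ax":0,"ay":0,"az":0},{"x":-0.002,"y":-0.016,"z":0,"claw":1,"ax":0,"ay":0,"az":0},{"x":-0.003,"y":-0.02,"z":0,"claw":1,"ax":0,"ay":0,"az":0}]}}

```text
clock: 8.65
tcp_pos: [0.5389, -0.1702, 0.09]
orientation: [0.001, 0.073, 0.997, -0.002]
wrist_force: [-1.4, -6.2, 3.6]
finger_gap: 0.0001
```

Call:
{"fn": "servo_tool", "kwargs": {"increments": [{"x":-0.003,"y":-0.02,"z":0,"claw":1,"ax":0,"ay":0,"az":0},{"x":-0.003,"y":-0.02,"z":0,"claw":1,"ax":0,"ay":0,"az":0},{"x":-0.003,"y":-0.02,"z":0,"claw":1,"ax":0,"ay":0,"az":0},{"x":-0.003,"y":-0.02,"z":0,"claw":1,"ax":0,"ay":0,"az":0},{"x":-0.003,"y":-0.02,"z":0,"claw":1,"ax":0,"ay":0,"az":0}]}}

```text
clock: 9.15
tcp_pos: [0.538, -0.1704, 0.0889]
orientation: [0.0, 0.072, 0.997, 0.0]
wrist_force: [1.6, -3.3, 2.1]
finger_gap: -0.0002
```

Call:
{"fn": "servo_tool", "kwargs": {"increments": [{"x":-0.004,"y":-0.03,"z":0,"claw":1,"ax":0,"ay":0,"az":0},{"x":-0.004,"y":-0.03,"z":0,"claw":1,"ax":0,"ay":0,"az":0},{"x":-0.006,"y":-0.04,"z":0,"claw":1,"ax":0,"ay":0,"az":0},{"x":-0.006,"y":-0.04,"z":0,"claw":1,"ax":0,"ay":0,"az":0},{"x":-0.006,"y":-0.06,"z":0,"claw":1,"ax":0,"ay":0,"az":0}]}}

```text
clock: 9.65
tcp_pos: [0.5365, -0.1749, 0.0884]
orientation: [-0.001, 0.072, 0.997, 0.001]
wrist_force: [0.2, 0.1, -0.4]
finger_gap: 0.0002
```

Call:
{"fn": "servo_tool", "kwargs": {"increments": [{"x":-0.03,"y":-0.2,"z":0,"claw":1,"ax":0,"ay":0,"az":0},{"x":-0.06,"y":-0.4,"z":0,"claw":1,"ax":0,"ay":0,"az":0},{"x":-0.06,"y":-0.4,"z":0.8,"claw":1,"ax":0,"ay":0,"az":0},{"x":0,"y":0,"z":1,"claw":1,"ax":0,"ay":0,"az":0},{"x":0,"y":0,"z":1,"claw":1,"ax":0,"ay":0,"az":0}]}}

```text
clock: 10.15
tcp_pos: [0.5328, -0.2015, 0.1593]
orientation: [-0.0, 0.072, 0.997, 0.0]
wrist_force: [0.5, -0.2, 0.8]
finger_gap: -0.0001
```

Run:
```python
from h import *
s=env.get_state();print(s["tcp_pos"],s["wrist_force"],s["clock"])
im=env.read_camera("scene");cv2.imwrite("pics/s2.png",cv2.resize(im[150:310,220:430,::-1],None,fx=3.7,fy=3.7,interpolation=cv2.INTER_CUBIC))
P=lambda x,y:O+x*ex+y*ey
print(P(0,-.04), P(.0101,-.04))
```

```text
[ 0.53282392 -0.2014656   0.15926791] [ 0.50410701 -0.24569984  0.81534257] 10.15
[ 0.55129484 -0.07529105] [ 0.56129158 -0.0767316 ]
```

View pics/s2.png

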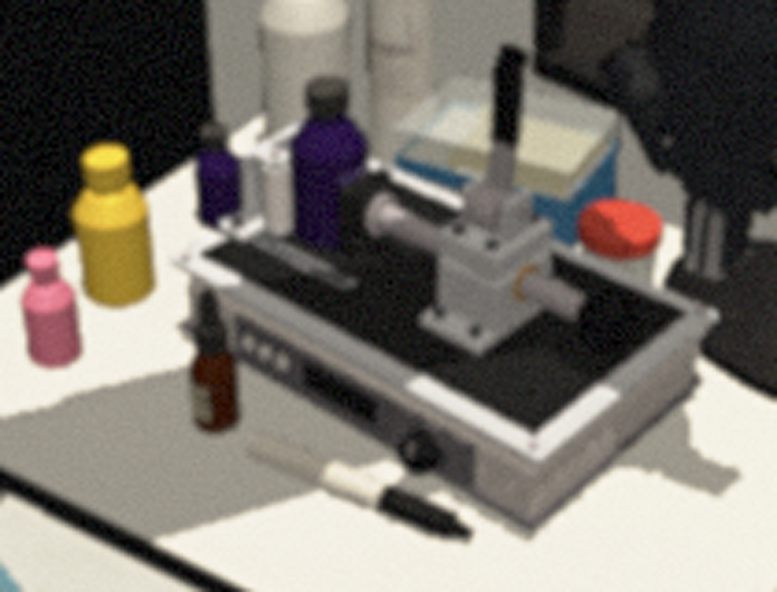

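Call:
{"fn": "servo_tool", "kwargs": {"increments": [{"x":0.8,"y":0,"z":1,"claw":1,"ax":0,"ay":0,"az":0},{"x":0.8,"y":0,"z":1,"claw":1,"ax":0,"ay":0,"az":0},{"x":0.96,"y":0,"z":1,"claw":1,"ax":0,"ay":0,"az":0},{"x":0,"y":0.9,"z":0.4,"claw":1,"ax":0,"ay":0,"az":0},{"x":0,"y":1,"z":0,"claw":1,"ax":0,"ay":0,"az":0}]}}

```text
clock: 10.7
tcp_pos: [0.599, -0.1544, 0.2456]
orientation: [0.002, 0.073, 0.997, -0.001]
wrist_force: [0.1, -0.1, 0.4]
finger_gap: -0.0
```

Call:
{"fn": "servo_tool", "kwargs": {"increments": [{"x":0,"y":1,"z":0,"claw":1,"ax":0,"ay":0,"az":0},{"x":0,"y":1,"z":0,"claw":1,"ax":0,"ay":0,"az":0},{"x":0,"y":0.8,"z":0,"claw":1,"ax":0,"ay":0,"az":0},{"x":0,"y":0,"z":0,"claw":1,"ax":0,"ay":0,"az":0}]}}

```text
clock: 11.1
tcp_pos: [0.5972, -0.0813, 0.2439]
orientation: [-0.0, 0.07, 0.998, 0.0]
wrist_force: [0.0, -0.2, 0.4]
finger_gap: 0.0002
```

Run:
```python
from h import *
s=env.get_state();print(s["tcp_pos"],s["wrist_force"],s["clock"],sh(s["tcp_pos"]))
im=env.read_camera("scene");cv2.imwrite("pics/s3.png",cv2.resize(im[100:310,220:430,::-1],None,fx=2.8,fy=2.8,interpolation=cv2.INTER_CUBIC))
```

```text
[ 0.59717345 -0.08128476  0.24387614] [ 0.03312992 -0.22096016  0.44939359] 11.1 (np.float64(46.3), np.float64(-39.4))
```

View pics/s3.png

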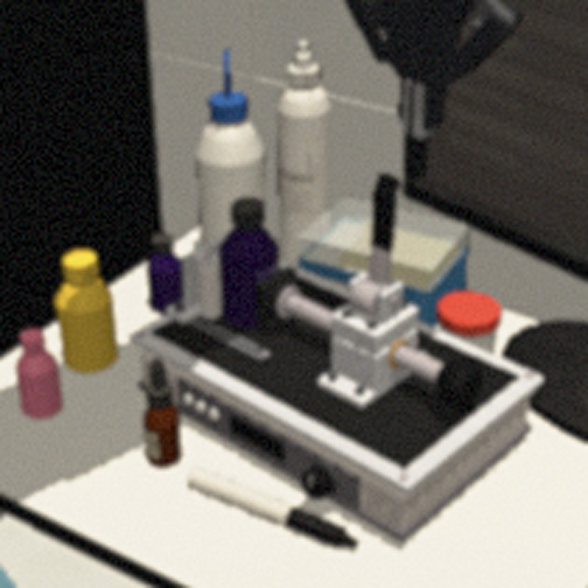

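Call:
{"fn": "servo_tool", "kwargs": {"increments": [{"x":0,"y":0,"z":-0.8,"claw":1,"ax":0,"ay":0,"az":0},{"x":0,"y":0,"z":-0.76,"claw":1,"ax":0,"ay":0,"az":0},{"x":-0.4,"y":0.057,"z":0,"claw":1,"ax":0,"ay":0,"az":0},{"x":-0.4,"y":0.057,"z":0,"claw":1,"ax":0,"ay":0,"az":0},{"x":-0.4,"y":0.057,"z":0,"claw":1,"ax":0,"ay":0,"az":0}]}}

```text
clock: 11.65
tcp_pos: [0.5669, -0.0794, 0.2058]
orientation: [0.001, 0.072, 0.997, -0.0]
wrist_force: [0.2, -0.5, -0.3]
finger_gap: 0.0001
```

Call:
{"fn": "servo_tool", "kwargs": {"increments": [{"x":-0.284,"y":0.041,"z":-0.03,"claw":1,"ax":0,"ay":0,"az":0},{"x":-0.284,"y":0.041,"z":-0.03,"claw":1,"ax":0,"ay":0,"az":0},{"x":-0.284,"y":0.041,"z":-0.03,"claw":1,"ax":0,"ay":0,"az":0}]}}

```text
clock: 11.95
tcp_pos: [0.5465, -0.076, 0.2037]
orientation: [0.002, 0.072, 0.997, -0.0]
wrist_force: [3.1, -1.2, -0.9]
finger_gap: 0.0003
```

Call:
{"fn": "servo_tool", "kwargs": {"increments": [{"x":-0.256,"y":0.037,"z":-0.128,"claw":1,"ax":0,"ay":0,"az":0},{"x":-0.256,"y":0.037,"z":-0.128,"claw":1,"ax":0,"ay":0,"az":0},{"x":-0.256,"y":0.037,"z":-0.128,"claw":1,"ax":0,"ay":0,"az":0}]}}

```text
clock: 12.25
tcp_pos: [0.5268, -0.0728, 0.1931]
orientation: [0.001, 0.072, 0.997, -0.0]
wrist_force: [4.5, -1.5, 0.1]
finger_gap: 0.0003
```

Run:
```python
from h import *
s=env.get_state();print(s["tcp_pos"],s["wrist_force"],s["clock"],sh(s["tcp_pos"]))
im=env.read_camera("scene");cv2.imwrite("pics/s4.png",cv2.resize(im[130:290,260:420,::-1],None,fx=3.7,fy=3.7,interpolation=cv2.INTER_CUBIC))
```

```text
[ 0.52676856 -0.07275637  0.19314534] [ 4.50317213 -1.48086123  0.06157882] 12.25 (np.float64(-24.6), np.float64(-41.0))
```

View pics/s4.png

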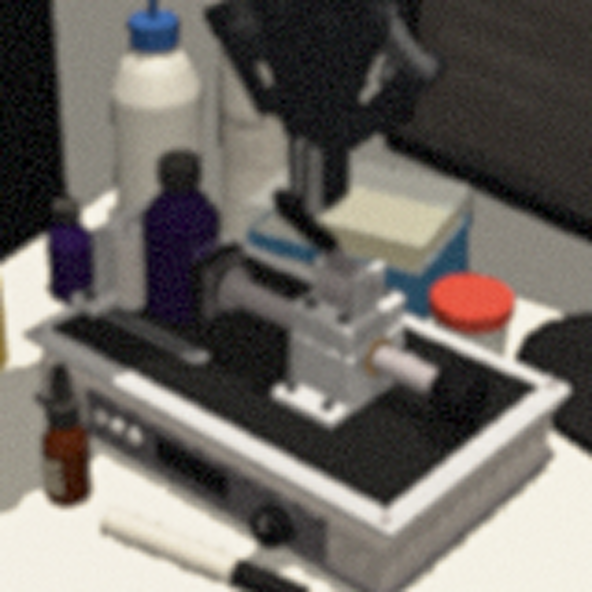

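Lever is following, at about 45° with the fingertips on the grip's middle. Continue the arc.

Call:
{"fn": "servo_tool", "kwargs": {"increments": [{"x":-0.198,"y":0.028,"z":-0.205,"claw":1,"ax":0,"ay":0,"az":0},{"x":-0.198,"y":0.028,"z":-0.205,"claw":1,"ax":0,"ay":0,"az":0},{"x":-0.198,"y":0.028,"z":-0.205,"claw":1,"ax":0,"ay":0,"az":0}]}}

```text
clock: 12.6
tcp_pos: [0.5114, -0.0704, 0.1769]
orientation: [-0.0, 0.072, 0.997, 0.0]
wrist_force: [1.1, 0.0, 0.9]
finger_gap: -0.0001
```

Call:
{"fn": "servo_tool", "kwargs": {"increments": [{"x":-0.105,"y":0.015,"z":-0.19,"claw":1,"ax":0,"ay":0,"az":0},{"x":-0.105,"y":0.015,"z":-0.19,"claw":1,"ax":0,"ay":0,"az":0},{"x":-0.071,"y":0.01,"z":-0.204,"claw":1,"ax":0,"ay":0,"az":0},{"x":-0.071,"y":0.01,"z":-0.204,"claw":1,"ax":0,"ay":0,"az":0},{"x":0,"y":0,"z":0,"claw":1,"ax":0,"ay":0,"az":0}]}}

```text
clock: 13.1
tcp_pos: [0.5022, -0.0692, 0.1568]
orientation: [-0.001, 0.072, 0.997, 0.0]
wrist_force: [-0.6, -1.1, -0.0]
finger_gap: 0.0002
```

Run:
```python
from h import *
s=env.get_state();print(s["tcp_pos"],s["wrist_force"],s["clock"],sh(s["tcp_pos"]))
im=env.read_camera("scene");cv2.imwrite("pics/s5.png",cv2.resize(im[130:290,260:420,::-1],None,fx=3.7,fy=3.7,interpolation=cv2.INTER_CUBIC))
```

```text
[ 0.5022411  -0.06921268  0.15680455] [-0.58629504 -1.14571174 -0.04571781] 13.1 (np.float64(-49.4), np.float64(-41.0))
```

View pics/s5.png

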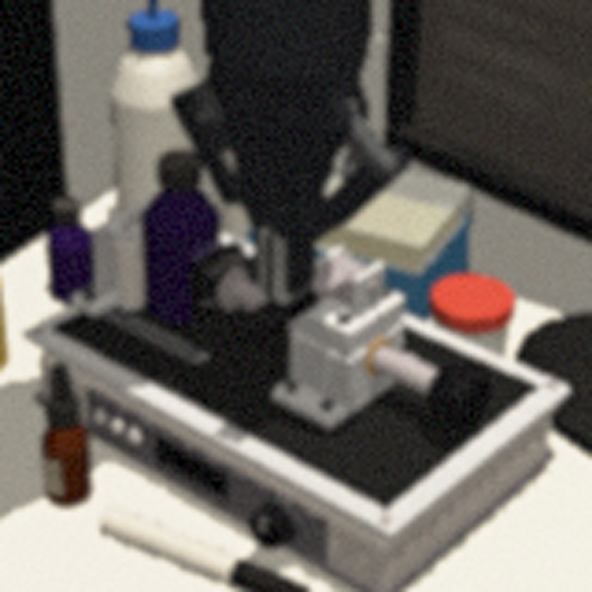

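Call:
{"fn": "servo_tool", "kwargs": {"increments": [{"x":0,"y":0,"z":0.6,"claw":1,"ax":0,"ay":0,"az":0},{"x":0,"y":0,"z":1,"claw":1,"ax":0,"ay":0,"az":0},{"x":-0.3,"y":0,"z":1,"claw":1,"ax":0,"ay":0,"az":0},{"x":-1,"y":0,"z":1,"claw":1,"ax":0,"ay":0,"az":0},{"x":-1,"y":0,"z":1,"claw":1,"ax":0,"ay":0,"az":0}]}}

```text
clock: 13.65
tcp_pos: [0.4454, -0.0695, 0.274]
orientation: [0.0, 0.072, 0.997, 0.0]
wrist_force: [-0.5, -0.3, 0.0]
finger_gap: -0.0003
```

Call:
{"fn": "servo_tool", "kwargs": {"increments": [{"x":-1,"y":0,"z":1,"claw":1,"ax":0,"ay":0,"az":0},{"x":0,"y":0,"z":0,"claw":1,"ax":0,"ay":0,"az":0}]}}

```text
clock: 13.85
tcp_pos: [0.42, -0.0697, 0.3018]
orientation: [0.003, 0.072, 0.997, -0.001]
wrist_force: [1.9, -0.4, -0.1]
finger_gap: 0.0004
```

Run:
```python
from h import *
s=env.get_state();print(s["tcp_pos"],s["wrist_force"],s["clock"])
import pickle
im=env.read_camera("scene")
c=env.calibration("wrist");w=env.read_camera("wrist");pickle.dump((c,w),open("w2.pkl","wb"))
f=lambda a,k:cv2.resize(a,None,fx=k,fy=k,interpolation=cv2.INTER_CUBIC)
cv2.imwrite("pics/s6.png",f(im[130:290,260:420,::-1],3.7))
cv2.imwrite("pics/w2.png",w[:,:,::-1])
t=env.read_camera("top");cv2.imwrite("pics/t6.png",f(t[140:270,215:425,::-1],3.8))
```

```text
[ 0.41997415 -0.069656    0.30176217] [ 1.90783047 -0.38261488 -0.09731703] 13.85
```

View pics/s6.png

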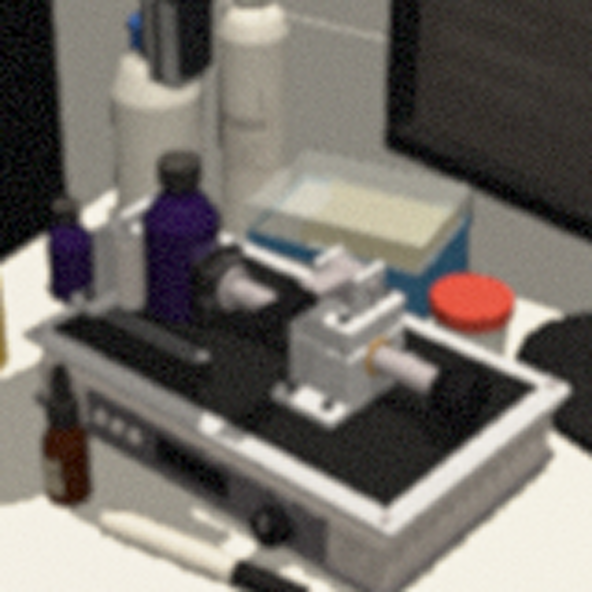

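View pics/w2.png

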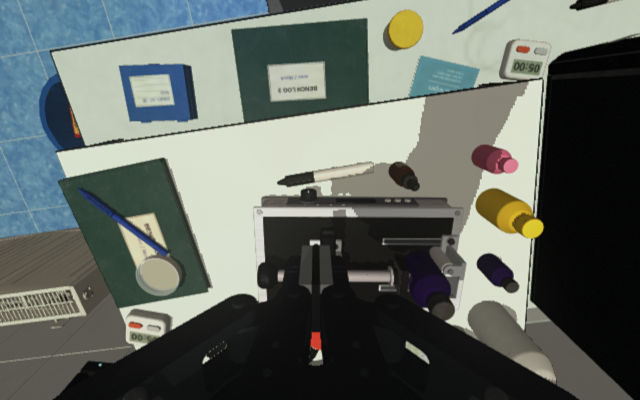

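View pics/t6.png

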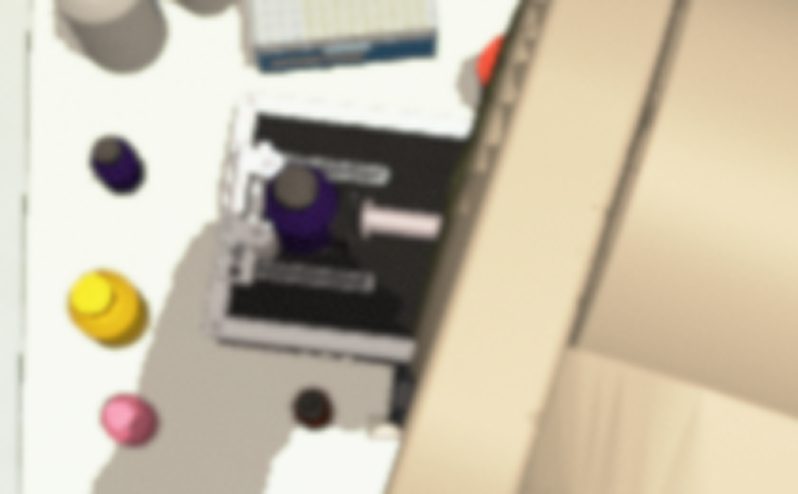

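Run:
```python
from h import *
im=cv2.imread("pics/s6.png");g=np.clip((im/255.)**.45*255,0,255).astype(np.uint8)
P=lambda x,y,z:np.r_[O+x*ex+y*ey,z]
for x,z in((-.031,.129),(-.058,.131),(-.084,.133)):
    u=proj("scene",P(x,-.04,z)); q=((u[0]-260)*3.7,(u[1]-130)*3.7);print(q);cv2.circle(g,tuple(int(a) for a in q),3,(0,0,255),-1)
cv2.imwrite("pics/s6g.png",g[180:400,150:450].repeat(2,0).repeat(2,1))
```

```text
(np.float64(301.92605046001887), np.float64(292.9414133570464))
(np.float64(266.3552897418747), np.float64(312.16193734450934))
(np.float64(230.52198793256392), np.float64(331.39298092096305))
```

View pics/s6g.png

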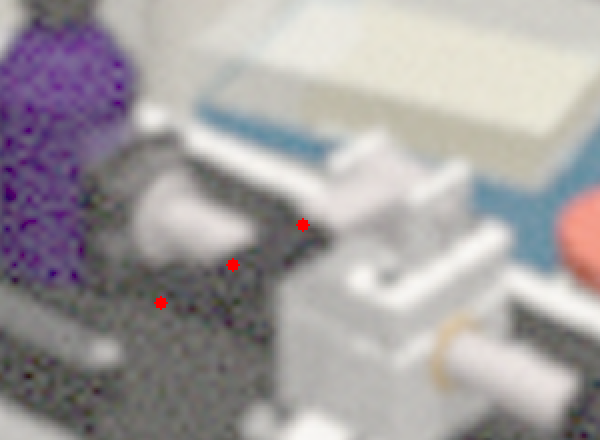

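Run:
```python
from workcell import env
print(env.hand_in())
```

```text
the job is handed in; nothing more can be done
None
```

I pushed the stain bottle home between the end stop's rollers, let the knob go, and swung the cam lever down to its stop. The job is handed in at about 14 s; no verdict came back.

**Clamping:** I pushed the knob until the wrist force rose from about 6 N (rod drag) to 13 N, so I estimate 7–8 N on the bottle. I held that for about 0.3 s, then backed off slowly so the rod's drag keeps part of the squeeze.

**Locking:** I pushed the grip over in an arc with closed fingers. The resistance disappeared after dead centre.

**Last checks:**
- **Bottle:** it stands upright against the rollers. Its axis offset, measured while it was still being pushed, was about −1 mm; I did not recalculate it after locking, though the last top picture shows it in the same place.
- **Lever:** it stayed down with nothing touching it. The grip shows only as a dark band on the dark mat, but that band lies where a locked lever should be, so its angle is inferred, not measured.
- **Squeeze after release:** the remaining force of the pad on the bottle cannot be measured directly. The pictures show the pad against the bottle.
- **Bystanders:** the dropper bottle shows no movement. The marker and the cup were partly hidden in some of the last pictures and looked unmoved where visible.
- **Arm:** clear of everything. The last wrist reading was 1.9 N just after it stopped, which I took as a motion transient.

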